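# Complete the relay kit and hold the enclosure cover open

## Robot

A 7-joint arm with a two-finger parallel gripper is mounted at the origin on the work surface. World frame = base frame: x ahead of the robot, y to its left, z up, the work surface at z = 0. Lengths are in m, angles in degrees, forces in N, time in s.
With the tool pointing down it reaches from about 0.35 to 0.775 m from the base axis. Payload 3.1 kg.
Tool frame: the origin (TCP) lies on the centre line of the jaws, within the pads' length; the fingertips stand 17 mm ahead of it and the grasp point (between the pads) lies 2 mm behind it (robot.tip_reach is the distance from the TCP to the fingertips, in m); z points along the fingers, y is the line along which they close (so a half turn about z gives the same grasp; the last joint's range is limited). The gripper opens to 85 mm and grips with 20 to 120 N. Pads are 22 mm wide; open, the fingers measure 114 mm over their backs; the gripper's body (76 mm by 85 mm) begins 54 mm behind the grasp point. The pads swing forward as they close: fully open they stand 13 mm farther back than shut.
Start: joints at [64.418, 17.813, 0.802, 86.603, -0.252, 75.585, -1.558], TCP at [0.217, -0.506, 0.248] pointing down, gripper open.
Joint ranges: [-154.91, 154.91], [-16.99, 109.72], [-72.82, 74.43], [7.12, 147.25], [-82.49, 262.49], [11.32, 116.49], [-174.64, 174.64]. Speed limits (degrees/s): [159.86, 159.86, 180, 180, 180, 180, 180].

## Interface

Orientations are given as [roll, pitch, yaw] about the fixed x, y, z axes, in that order (R = Rz(yaw) Ry(pitch) Rx(roll)).
In Python, from station import robot, fingers, vision, workorder, recognise gives the robot as it stands. Calls block until the motion is done:
- robot.move_to(position, orientation): joint-space move of the TCP to a pose.
- robot.line_to(position, orientation=None, velocity=0.15, f_stop=None): straight line of the TCP; orientation=None keeps the orientation; velocity is the mean speed in m/s. With f_stop (N) it stops when the force on the tool has changed by that much, and returns True; else False.
- robot.move_j(angles): joint-space move.
- fingers.gripper_to(opening, force=None): opening from 0.0 (shut) to 1.0 (fully open); force is the grip in N (None keeps the last); returns when the fingers have stopped.
- robot.pause(seconds).
- robot.inverse_kinematics(position, orientation): joint angles nearest the present ones, or None.
- vision.grab_frame(name): name is "scene" or "top" or "wrist"; returns the picture (384x512x3 uint8, red, green, blue); there is no depth.
- vision.calibration(name): a dict with "mtx" (3x3 intrinsics, pixels), "k1" (the pictures are not rectified: a ray, as slopes to the right and down, at radius r is drawn at 1 + k1 r^2 times it, then the intrinsics apply), "extrinsics" (4x4, takes a point from world to camera coordinates); the wrist camera has in their place "T_tool_cam" (4x4, takes a point from camera to tool coordinates, whose origin is the TCP and whose axes are the flange's). Camera axes: x right, y up, looking along -z (the intrinsics and any distortion apply to the point x, -y, -z); pixel columns grow to the right and rows downward; lengths in m; the calibration is good to about 2 mm. A picture is of the moment at which its call begins: read the wrist's pose just before it. calibration takes no time and is no camera call.
A pose or a line that the arm cannot do raises robot.PlanningError and nothing moves.
- workorder.close_job(): hands the job in; it is judged then, once.
Trained networks look in the newest picture that a camera, given by its name, has taken for a name from the list of things; names that differ only in an ending like _2 or _b are one class to them, and where a whole thing is asked for, a point or a joint stands for the part that bears it (a point fixed in the world has none). Each returns a list of dicts, best first, with "p" (0 to 1); they miss things now and then, are a little off and sometimes report something else, mostly with a low value. They report only what shows in the picture. A call takes as long as a camera call. They do not tell look-alikes from the thing itself.
- recognise(label, camera): "rect" ([centre column, centre row, width, height] in pixels, round what is visible of it).
Readings, each from a call of its own:
- robot.current_time_s(): time.
- robot.current_joint_positions(): joint angles.
- robot.current_dq(): joint speeds.
- robot.current_joint_torque(): joint torques, N m.
- robot.current_tool_pos(): TCP position.
- robot.current_eef_rot(): TCP orientation.
- robot.current_contact_force(): force on the tool from outside, world axes, zero at the start.
- robot.current_torque(): the same for the moment, N m.
- robot.current_finger_gap(): opening from 0.0 (shut) to 1.0 (fully open).
- robot.current_gripper_force(): force on a finger pad.
Only numpy, scipy, OpenCV 4.12 (cv2) and the standard library are available. Lean on these libraries where they do the work, as an engineer would, in place of code of your own. Each camera call takes 0.05 s, during which the arm holds its last target. There are 200 camera calls.

## Task

A colleague is about to fit relays in the small enclosure on the bench. First complete the kit tray: set the two loose relay modules upright into its two empty pockets, one in each, fully down and lined up with the others. Then lift the enclosure's cover by its bow handle to 60 degrees from closed and keep holding it there with the gripper: it falls shut if let go, so the program finishes while holding it; leave everything else on the bench where it is.

Things in the scene. Friction and masses are not known exactly. Their poses are not given: they have to be found in the camera images.
- enclosure: Small grey control enclosure lying on its back, fixed to the bench: open-topped box 160 mm (x) by 220 mm (y) by 86 mm high, covered by a hinged grey cover with a clear window. Origin: centre of its underside; its -x side (the front, towards the robot) carries the cover's handle, its +x side the hinge; z up.
- cover (a joint): Hinge of the enclosure's cover, rad: 0 = shut, level; grows as the front edge rises (60 degrees = 1.047); stop at 1.4. The cover is a flat plate 160 by 220 by 6 mm of about 0.45 kg (steady lift at the handle about 2 N when shut); the hinge is nearly frictionless, so the cover falls shut from every angle when let go.
- cover_hinge (a point): Point on the cover's hinge line, at its middle: at the enclosure's far (+x) top edge, 80 mm from the enclosure's centre and 86 mm above the bench. The hinge line runs along the enclosure's y axis.
- cover_bar (a point): Middle of the bow handle's grip bar, moving with the cover (its x, y, z axes are the cover's; at 0 they match the enclosure's). A round steel bar 10 mm thick, along y, 110 mm between its two legs, standing 45 mm out in front of the cover's front edge in the plane of the cover; 205 mm from the hinge line towards -x and, with the cover shut, 89 mm above the bench, nothing under it but the bench.
- tray: Black plastic kit tray, fixed to the bench, 168 mm (x) by 186 mm (y) by 14 mm high, with 2 by 3 rectangular pockets, each 66 mm (x) by 34 mm (y) and 8 mm deep (pocket floor 6 mm above the bench). Pocket centres at x = -39 and +39 mm, y = -64, 0 and +64 mm. Origin: centre of its underside; z up.
- pocket_a (a point): Centre of the floor of one empty pocket (x = -39, y = -64 mm in the tray's frame); its axes are the tray's.
- pocket_b (a point): Centre of the floor of the other empty pocket (x = +39, y = +64 mm in the tray's frame); its axes are the tray's.
- relay_1: Loose grey relay module standing on the bench, about 0.11 kg: foot 60 mm (x) by 28 mm (y) by 32 mm high, on it a nose 38 mm (x) by 28 mm (y) up to 50 mm high, centred; its two 28 mm-apart side faces are flat over the full height. Small black lever on top. Origin: centre of its underside; z up. It stands in a pocket with its x along the pocket's 66 mm; either module in either pocket, either way round.
- relay_2: The second loose relay module, identical to relay_1.
- kit_1: One of four relay modules already standing in the tray's other pockets; same shape and size as relay_1. Leave it there. Origin: centre of its underside.
- kit_2: One of four relay modules already standing in the tray's other pockets; same shape and size as relay_1. Leave it there. Origin: centre of its underside.
- kit_3: One of four relay modules already standing in the tray's other pockets; same shape and size as relay_1. Leave it there. Origin: centre of its underside.
- kit_4: One of four relay modules already standing in the tray's other pockets; same shape and size as relay_1. Leave it there. Origin: centre of its underside.
- gland: Brass hexagonal cable gland, 30 mm across, 32 mm high, standing near the loose relays. Not part of the job. Origin: centre of its underside.
- screwdriver: Black-handled screwdriver 170 mm long lying on the bench between tray and enclosure. Not part of the job.
- tape: Roll of black tape lying flat, 90 mm across, 19 mm high, beyond the tray. Not part of the job.
- jar: Clear jar, 60 mm across, 75 mm high, left of the enclosure. Not part of the job.
Mind the look-alikes: they are no part of the job. What is shaped like the kit_2 but green or yellow is not meant.

How it is judged:
By the outcome, as a careful person would: the job done as asked, in the order asked, and still so for the second after the job is handed in, while the arm keeps its last pose, push and grip.
It also fails if it takes over 58 s, if anything falls off the work surface, if the arm or the gripper's body presses on something with over 40 N, if the wrist force passes 120 N, or if a joint passes its speed limit or range.

## Working session

There is one attempt and no reset: what is moved stays moved. The work goes in short steps, each a Python script; the robot and the scene stay as the last script left them, time stands still between calls to the robot, and variables do not carry over. Pictures are saved under pics/ and viewed, at most 10 in all, crops included, and the job is handed in when it is done.

```bash
ls; mkdir -p pics; python3 - <<'E'
from station import robot, fingers, vision, workorder, recognise
import cv2,numpy as np
for n in("scene","top","wrist"):
    im=vision.grab_frame(n); cv2.imwrite(f"pics/{n}0.png",im[:,:,::-1])
    print(n,vision.calibration(n))
    for l in("relay_1","tray","enclosure","cover_bar","gland","kit_1","pocket_a"):
        try: print(l,[(np.round(d["rect"]).astype(int).tolist(),round(d["p"],2)) for d in recognise(l,n)])
        except Exception as e: print(l,e)
a=cv2.imread("pics/scene0.png");b=cv2.imread("pics/top0.png")
print(robot.current_time_s(),robot.current_eef_rot())
E
```

```text
pics
scene {'mtx': array([[464.83530163,   0.        , 250.91608188],
       [  0.        , 464.83530163, 191.81165103],
       [  0.        ,   0.        ,   1.        ]]), 'k1': -0.0354047363704482, 'extrinsics': array([[ 0.25158895,  0.96782919, -0.00310832, -0.19383482],
       [-0.56789692,  0.15022493,  0.80927471,  0.24031098],
       [ 0.78370663, -0.20183937,  0.58742215, -1.69269799],
       [ 0.        ,  0.        ,  0.        ,  1.        ]])}
relay_1 [([99, 208, 19, 27], 0.59), ([91, 229, 17, 28], 0.58)]
tray [([192, 215, 80, 53], 0.74), ([392, 175, 21, 24], 0.44)]
enclosure [([336, 193, 101, 79], 0.86)]
cover_bar [([337, 181, 100, 52], 0.83)]
gland [([100, 206, 23, 26], 0.17)]
kit_1 [([166, 215, 15, 24], 0.88), ([203, 191, 13, 23], 0.74), ([184, 196, 12, 24], 0.68), ([192, 210, 19, 27], 0.62), ([274, 213, 17, 24], 0.58), ([186, 174, 12, 20], 0.57)]
pocket_a [([190, 214, 77, 51], 0.77)]
top {'mtx': array([[456.26773865,   0.        , 261.85790064],
       [  0.        , 456.26773865, 186.35589038],
       [  0.        ,   0.        ,   1.        ]]), 'k1': -0.0859189024
[... 697 characters left out ...]
 189, 28, 18], 0.53)]
wrist {'mtx': array([[313.94807541,   0.        , 255.89629054],
       [  0.        , 313.94807541, 189.66930234],
       [  0.        ,   0.        ,   1.        ]]), 'k1': -0.02903217650412742, 'T_tool_cam': array([[-2.99031944e-04,  9.53966211e-01,  2.99913952e-01,
         7.62868607e-02],
       [ 9.99999945e-01,  3.28012898e-04, -4.62842572e-05,
         9.52710315e-04],
       [-1.42529262e-04,  2.99913922e-01, -9.53966257e-01,
        -1.25796802e-01],
       [ 0.00000000e+00,  0.00000000e+00,  0.00000000e+00,
         1.00000000e+00]])}
relay_1 []
tray []
enclosure []
cover_bar []
gland []
kit_1 []
pocket_a []
1.2 [1.79999323e+02 6.48767333e-06 2.31991543e+01]
```

```bash
python3 - <<'E'
import cv2
a=cv2.imread("pics/top0.png")[120:310,70:450]
cv2.imwrite("pics/topc.png",cv2.resize(a,(800,400),interpolation=cv2.INTER_CUBIC))
a=cv2.imread("pics/scene0.png")[130:290,40:440]
cv2.imwrite("pics/scenec.png",cv2.resize(a,(800,320),interpolation=cv2.INTER_CUBIC))
E
```

```text
(no output)
```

View pics/topc.png

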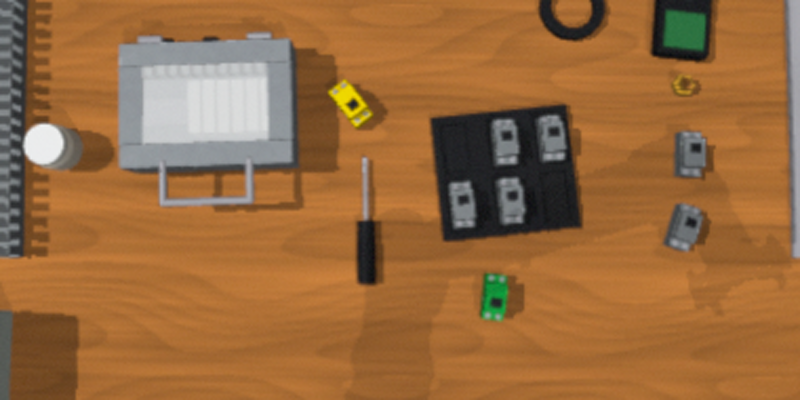

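View pics/scenec.png

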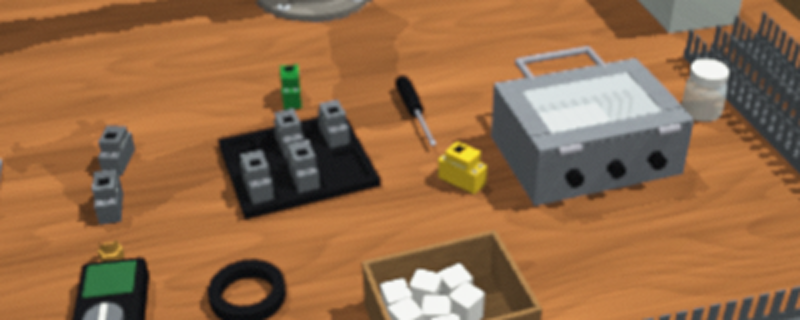

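```bash
cat > h.py <<'E'
from station import robot, fingers, vision, workorder, recognise
import cv2,numpy as np
from scipy.spatial.transform import Rotation as Ro
from scipy.optimize import least_squares
def cam(n,pose=None):
    """K,k1,R,C: world ray = R@[x,-y,-1..]"""
    c=vision.calibration(n)
    if n=="wrist":
        T=np.eye(4);T[:3,:3]=Ro.from_euler("xyz",pose[1],degrees=True).as_matrix();T[:3,3]=pose[0]
        M=T@c["T_tool_cam"]
    else: M=np.linalg.inv(c["extrinsics"])
    return c["mtx"],c["k1"],M
def pose(): return np.array(robot.current_tool_pos()),np.array(robot.current_eef_rot())
def proj(C,P):
    K,k,M=C; P=np.atleast_2d(P); p=(P-M[:3,3])@M[:3,:3]
    u=np.stack([p[:,0],-p[:,1]],1)/-p[:,2:3]; u=u*(1+k*(u**2).sum(1,keepdims=True))
    return u*[K[0,0],K[1,1]]+[K[0,2],K[1,2]]
def ray(C,uv):
    K,k,M=C
    u=cv2.undistortPoints(np.array([[uv]],float),K,np.array([k,0,0,0,0.]))[0,0]
    d=M[:3,:3]@np.array([u[0],-u[1],-1]); return M[:3,3],d
def onz(C,uv,z):
    o,d=ray(C,uv); return o+d*(z-o[2])/d[2]
def tri(rs):
    A=0;b=0
    for o,d in rs:
        d=d/np.linalg.norm(d);P=np.eye(3)-np.outer(d,d);A=A+P;b=b+P@o
    return np.linalg.solve(A,b)
E
python3 - <<'E'
from h import *
T=cam("top");S=cam("scene")
f=lambda u,v:(70+u/2.105,120+v/2.105); g=lambda u,v:(40+u/2,130+v/2)
for n,z,t in [("rel1",.05,f(696,148)),("rel2",.05,f(690,213)),("tray tl",.014,f(431,119)),("tr",.014,f(567,106)),("br",.014,f(581,227)),("bl",.014,f(443,240)),("barL",.089,f(162,204)),("barR",.089,f(253,202)),("encBL",.089,f(120,167)),("encBR",.089,f(298,163)),("encTR",.089,f(292,40)),("gland",.032,f(684,82))]:
    print(n,np.round(onz(T,t,z),3))
print(tri([ray(T,f(696,148)),ray(S,g(105,178))]),tri([ray(T,f(690,213)),ray(S,g(115,132))]),tri([ray(T,f(207,203)),ray(S,g(555,56))]))
E
```

```text
rel1 [ 0.528 -0.356  0.05 ]
rel2 [ 0.442 -0.346  0.05 ]
tray tl [ 0.565 -0.004  0.014]
tr [ 0.586 -0.19   0.014]
br [ 0.422 -0.208  0.014]
bl [ 0.403 -0.022  0.014]
barL [0.442 0.337 0.089]
barR [0.447 0.222 0.089]
encBL [0.488 0.393 0.089]
encBR [0.497 0.167 0.089]
encTR [0.655 0.179 0.089]
gland [ 0.62  -0.347  0.032]
[ 0.52775142 -0.35364691  0.05382648] [ 0.44147001 -0.34082333  0.06251641] [0.44514955 0.2830816  0.08417046]
```

```bash
python3 - <<'E'
from h import *
import json
P={}
robot.move_to([0.48,-0.37,0.2],[180,0,0])
def shot(n):
    p=pose(); im=vision.grab_frame("wrist"); cv2.imwrite(f"pics/{n}.png",im[:,:,::-1]); P[n]=[x.tolist() for x in p]; print(n,P[n],robot.current_time_s())
shot("w1"); print(*[(np.round(d["rect"],1).tolist(),round(d["p"],2)) for d in recognise("relay_1","wrist")])
robot.line_to([0.53,-0.30,0.22],velocity=.3)
shot("w2"); print(*[(np.round(d["rect"],1).tolist(),round(d["p"],2)) for d in recognise("relay_1","wrist")])
robot.line_to([0.50,-0.14,0.25],velocity=.3); shot("w3")
robot.line_to([0.53,-0.07,0.25],velocity=.3); shot("w4")
json.dump(P,open("poses.json","w"))
a=[cv2.imread(f"pics/w{i}.png") for i in(1,2,3,4)]
m=np.vstack([np.hstack(a[:2]),np.hstack(a[2:])]);cv2.imwrite("pics/m.png",cv2.resize(m,(800,600),interpolation=cv2.INTER_AREA))
E
```

```text
w1 [[0.4786110031520199, -0.3717957441177154, 0.20018180091907878], [179.90713211233887, 0.0597755326003793, -0.12451120754557429]] 2.4
([237.1, 126.7, 34.5, 67.6], 0.93) ([231.1, 219.5, 40.9, 66.2], 0.93)
w2 [[0.53065750007048, -0.29933968372974157, 0.22077188043221446], [179.96057776617712, -0.06498584904844909, 0.10715950239894798]] 2.9417
([294.2, 254.5, 37.6, 63.8], 0.8) ([309.5, 173.8, 38.6, 57.7], 0.72)
w3 [[0.49940682450362056, -0.14169626690838086, 0.25007998165844325], [179.9051666511665, 0.003058758771831706, -0.12271989954202486]] 3.7417
w4 [[0.5303993967620007, -0.07038465142667241, 0.2491628036396775], [179.99146211819777, 0.07373607398244719, -0.003183792557399116]] 4.1917
```

View pics/m.png

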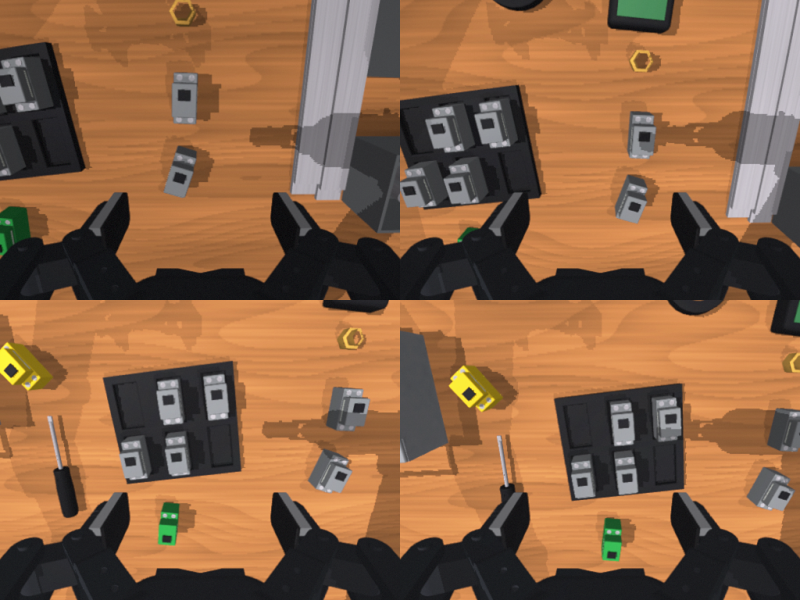

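```bash
cat > fit.py <<'E'
from h import *
import json
from scipy.optimize import minimize
def box(x,y,z0,z1,cx=0,cy=0): return np.array([[cx+a*x/2,cy+b*y/2,z] for a in(-1,1) for b in(-1,1) for z in(z0,z1)])
REL=[box(.06,.028,0,.032),box(.038,.028,0,.05)]
TRAY=[box(.168,.186,0,.014)]+[b+[x,y,.006] for x,y in((-.039,0),(-.039,.064),(.039,0),(.039,-.064)) for b in REL]
def sil(C,parts,q):
    c,s=np.cos(q[3]),np.sin(q[3]);R=np.array([[c,-s,0],[s,c,0],[0,0,1]])
    m=np.zeros((384*4,512*4),np.uint8)
    for b in parts:
        h=cv2.convexHull(((proj(C,b@R.T+q[:3])+.5)*4-.5).astype(np.float32)).round().astype(np.int32); cv2.fillConvexPoly(m,h,255)
    return cv2.resize(m,(512,384),interpolation=cv2.INTER_AREA)/255.
def mask(im):
    h=cv2.cvtColor(im,cv2.COLOR_BGR2HSV); return ((h[...,1]<90)|(h[...,2]<40)).astype(float)
def fit(views,parts,q0,pad=6,dz=True):
    """views: [(C,img)]; returns q, IoU. ROI = component under initial silhouette"""
    ms=[]
    for C,im in views:
        s=sil(C,parts,q0)>.5; mk=mask(im)
        mk=cv2.morphologyEx(mk,cv2.MORPH_CLOSE,np.ones((5,5))) 
        n,l=cv2.connectedComponents((mk>0).astype(np.uint8)); k=np.bincount(l[s&(mk>0)]).argmax(); mk=(l==k).astype(float)
        ms.append(mk)
    def cost(p):
        q=np.array(q0)+np.array(p)*[.01,.01,.01 if dz else 0,.1]; i=u=0
        for (C,_),mk in zip(views,ms):
            s=sil(C,parts,q); i+=np.minimum(s,mk).sum(); u+=np.maximum(s,mk).sum()
        return 1-i/u
    best=None
    x=np.zeros(4)
    for _ in range(3):
        r=minimize(cost,x,method="Nelder-Mead",options=dict(initial_simplex=np.vstack([x,x+np.eye(4)*.7]),maxiter=200)); x=r.x
    return np.array(q0)+x*[.01,.01,.01 if dz else 0,.1],1-r.fun,ms
E
time python3 - <<'E'
from fit import *
P=json.load(open("poses.json"));V={k:(cam("wrist",v),cv2.imread(f"pics/{k}.png")) for k,v in P.items()}
for n,vs,parts,q in [("rel1",("w1","w2"),REL,[.528,-.356,0,-.05]),("rel2",("w1","w2"),REL,[.44,-.346,0,-.25]),("tray",("w3","w4"),TRAY,[.494,-.106,0,.11])]:
    vv=[V[k] for k in vs]
    r,i,ms=fit(vv,parts,q); r2,i2,_=fit(vv,parts,q,dz=False); r3,i3,_=fit(vv[:1],parts,q,dz=False);r4,i4,_=fit(vv[1:],parts,q,dz=False)
    for a,b in((r,i),(r2,i2),(r3,i3),(r4,i4)): print(n,np.round(a[:3]*1e3,1),np.degrees(a[3]).round(2),round(b,3))
E
```

```text
rel1 [ 523.7 -355.4   -2.1] -1.92 0.97
rel1 [ 523.8 -355.5    0. ] -1.71 0.964
rel1 [ 524.1 -355.6    0. ] -2.09 0.975
rel1 [ 524.1 -355.4    0. ] -1.55 0.954
rel2 [ 424.1 -346.1   -1.8] -16.95 0.957
rel2 [ 424.7 -345.9    0. ] -17.48 0.952
rel2 [ 425.1 -345.8    0. ] -17.83 0.959
rel2 [ 425. -346.    0.] -16.82 0.951
tray [ 495.9 -106.2   -2.1] 6.8 0.542
tray [ 496.  -106.1    0. ] 6.57 0.541
tray [ 496.2 -106.3    0. ] 6.65 0.987
tray [ 495.9 -106.5    0. ] 6.72 0.365
real	0m19.686s
user	0m25.237s
sys	0m8.610s
```

```bash
cat > pick.py <<'E'
from fit import *
import sys
TR=np.array([.4961,-.1063]);TY=6.65
def go(p,yaw,v=.25,**k):
    r=robot.line_to(list(p),[180,0,yaw],velocity=v,**k); return r
def settle(p,yaw):
    robot.pause(.15); e=np.array(p)-robot.current_tool_pos(); return e
def pick(xy,yaw,pk):
    c,s=np.cos(np.radians(TY)),np.sin(np.radians(TY)); t=TR+np.array([[c,-s],[s,c]])@pk
    fingers.gripper_to(.6,40)
    robot.move_to([*xy,.12],[180,0,yaw]); print("e",settle([*xy,.12],yaw).round(4))
    print("stop",go([*xy,.035],yaw,.15,f_stop=12)); e=settle([*xy,.035],yaw); print("e",e.round(4))
    fingers.gripper_to(0,40); zg=robot.current_tool_pos()[2]
    print("gap",robot.current_finger_gap(),robot.current_gripper_force(),zg, robot.current_eef_rot())
    go([*xy,.13],yaw,.3); print("gap",robot.current_finger_gap())
    go([*t,.13],TY,.3)
    go([*t,.062],TY,.25); e=settle([*t,.062],TY); print("e",e.round(4), robot.current_eef_rot())
    e[2]=0
    print("stop",go(np.array([*t,zg+.0055])+e,TY,.05,f_stop=10)); robot.pause(.1); print(robot.current_tool_pos()-np.array([*t,zg+.006]),robot.current_contact_force())
    fingers.gripper_to(.52); go([*t,.13],TY,.25); print("t",robot.current_time_s())
E
python3 - <<'E'
from pick import *
pick([.524,-.3555],-1.8,[.039,.064])
E
```

```text
e [-0.0018 -0.0022 -0.0012]
stop False
e [-0.0012  0.0007 -0.0017]
gap 0.3214794642343767 41.08370091766119 0.03603916578210981 [ 1.79948645e+02 -9.87344649e-02 -1.79756529e+00]
gap 0.32461549603739953
e [-0.002   0.0007 -0.002 ] [179.94477939  -0.25105048   6.58294323]
stop True
[-0.00228881  0.0007708  -0.000164  ] [ 0.1637976  -0.48330081  4.64684479]
t 10.7667
```

```bash
python3 - <<'E'
from pick import *
robot.line_to([0.46,-0.09,0.25],[180,0,0],velocity=.3); robot.pause(.1)
p=pose();im=vision.grab_frame("wrist")[:,:,::-1].copy();cv2.imwrite("pics/w5.png",im);C=cam("wrist",p)
print(p,robot.current_time_s())
q=[*TR,0,np.radians(TY)]
cv2.imwrite("pics/w5c.png",cv2.resize(im[40:260,110:410],(800,587),interpolation=cv2.INTER_CUBIC))
T2=TRAY+[b+[.039,.064,.006] for b in REL]
r,i,_=fit([(C,im)],T2,q,dz=False);print(r,np.degrees(r[3]),i)
E
```

```text
(array([ 0.45919214, -0.08851985,  0.24736236]), array([-1.79897806e+02,  2.78193045e-01,  1.35052189e-01])) 11.5583
[ 0.49638247 -0.10666401  0.          0.11841178] 6.784495058156329 0.9871622713726103
```

View pics/w5c.png

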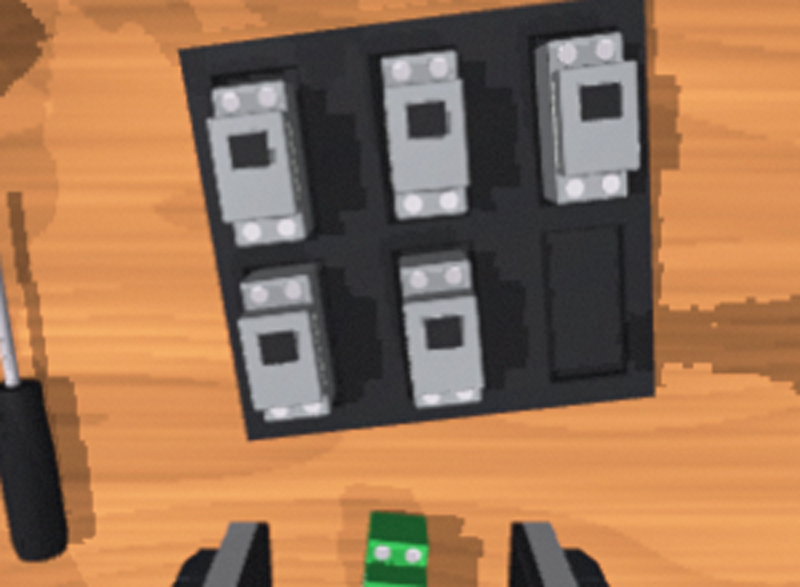

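```bash
cat > chk.py <<'E'
from pick import *
import fit as F
F.mask=lambda im:(lambda h:((h[...,1]<70)&(h[...,2]>75)).astype(float))(cv2.cvtColor(im,cv2.COLOR_BGR2HSV))
def chk(C,im,slots,TR=TR,TY=TY):
    c,s=np.cos(np.radians(TY)),np.sin(np.radians(TY));R=np.array([[c,-s],[s,c]])
    for k in slots:
        r,i,_=fit([(C,im)],REL,[*(TR+R@k),.006,np.radians(TY)],dz=False)
        print(k,"offset mm",((R.T@(r[:2]-TR)-k)*1e3).round(1),np.degrees(r[3]).round(1),round(i,3))
E
python3 - <<'E'
from chk import *
p=(np.array([ 0.45919214, -0.08851985,  0.24736236]), np.array([-1.79897806e+02,  2.78193045e-01,  1.35052189e-01]))
chk(cam("wrist",p),cv2.imread("pics/w5.png"),[(.039,.064),(.039,0),(.039,-.064),(-.039,0),(-.039,.064)])
E
```

```text
(0.039, 0.064) offset mm [-2.9  1.3] 6.5 0.847
(0.039, 0) offset mm [ 0.4 -0.6] 5.4 0.882
(0.039, -0.064) offset mm [-0.5  0.5] 6.8 0.893
(-0.039, 0) offset mm [-0.7  0.6] 6.7 0.884
(-0.039, 0.064) offset mm [0.7 1.7] 6.6 0.856
```

```bash
python3 - <<'E'
from pick import *
for i in range(5): print(np.round(robot.current_tool_pos(),4),np.round(robot.current_joint_positions(),3),robot.current_time_s())
robot.pause(.3)
for i in range(3): print(np.round(robot.current_tool_pos(),4),np.round(robot.current_eef_rot(),2),robot.current_time_s())
E
```

```text
[ 0.4593 -0.0886  0.2474] [ 15.867   8.743  -7.967  98.327   1.204  73.304 -82.222] 11.5583
[ 0.4593 -0.0886  0.2474] [ 15.867   8.743  -7.967  98.327   1.204  73.304 -82.222] 11.5583
[ 0.4593 -0.0886  0.2474] [ 15.867   8.743  -7.967  98.327   1.204  73.304 -82.222] 11.5583
[ 0.4593 -0.0886  0.2474] [ 15.867   8.743  -7.967  98.327   1.204  73.304 -82.222] 11.5583
[ 0.4593 -0.0886  0.2474] [ 15.867   8.743  -7.967  98.327   1.204  73.304 -82.222] 11.5583
[ 0.46   -0.0897  0.2494] [-1.7998e+02  6.0000e-02  4.0000e-02] 11.8583
[ 0.46   -0.0897  0.2494] [-1.7998e+02  6.0000e-02  4.0000e-02] 11.8583
[ 0.46   -0.0897  0.2494] [-1.7998e+02  6.0000e-02  4.0000e-02] 11.8583
```

```bash
python3 - <<'E'
import re
s=open("pick.py").read()
s=s.replace("pause(.15)","pause(.45)").replace("    e[2]=0\n","    e[:]=0\n").replace("robot.pause(.1); print(robot.current_tool","robot.pause(.3); print(robot.current_tool")
open("pick.py","w").write(s)
E
python3 - <<'E'
from pick import *
c,s=np.cos(np.radians(TY)),np.sin(np.radians(TY));R=np.array([[c,-s],[s,c]])
t=TR+R@[.039,.064]; d=R@[.0027,-.0004]
fingers.gripper_to(.52,30)
go([*t,.09],TY); settle([*t,.09],TY); print(go([*t,.042],TY,.15,f_stop=12),settle([*t,.042],TY))
fingers.gripper_to(0,30); print(robot.current_finger_gap())
go([*(t+d),.042],TY,.03,f_stop=15); print(settle([*(t+d),.042],TY),robot.current_contact_force())
fingers.gripper_to(.52); go([*t,.12],TY)
pick([.4249,-.346],-17.3,[-.039,-.064])
robot.line_to([0.46,-0.12,0.25],[180,0,0],velocity=.3); robot.pause(.5)
p=pose();im=vision.grab_frame("wrist")[:,:,::-1].copy();cv2.imwrite("pics/w6.png",im);C=cam("wrist",p);print(robot.current_time_s())
import chk; chk.chk(C,im,[(.039,.064),(.039,0),(-.039,0),(-.039,-.064)])
cv2.imwrite("pics/w6c.png",cv2.resize(im[40:260,110:410],(800,587),interpolation=cv2.INTER_CUBIC))
E
```

```text
False [-2.61037476e-04 -1.88037071e-05 -4.06906412e-04]
0.3224910968491468
[ 1.69045137e-03 -6.09982761e-05 -2.98814998e-04] [-4.99636292  0.94635571  7.08152144]
e [-0.0002 -0.0003 -0.    ]
stop False
e [-0.0002  0.0001 -0.0004]
gap 0.3224490008633839 40.35644207149744 0.03516506754950006 [ 1.79989752e+02 -2.60739559e-02 -1.72987037e+01]
gap 0.32305269022746275
e [-0.0004  0.0001 -0.0007] [ 1.79964719e+02 -6.57885135e-02  6.65078310e+00]
stop True
[-0.0005268   0.00018402 -0.00018195] [ 0.63974902 -0.13474853  3.20863555]
t 23.1083
24.25
(0.039, 0.064) offset mm [-1.9  1.8] 7.4 0.787
(0.039, 0) offset mm [ 0.3 -0.7] 5.9 0.882
(-0.039, 0) offset mm [-0.7  0.7] 6.9 0.884
(-0.039, -0.064) offset mm [-1.4 -0.8] 6.8 0.892
```

View pics/w6c.png

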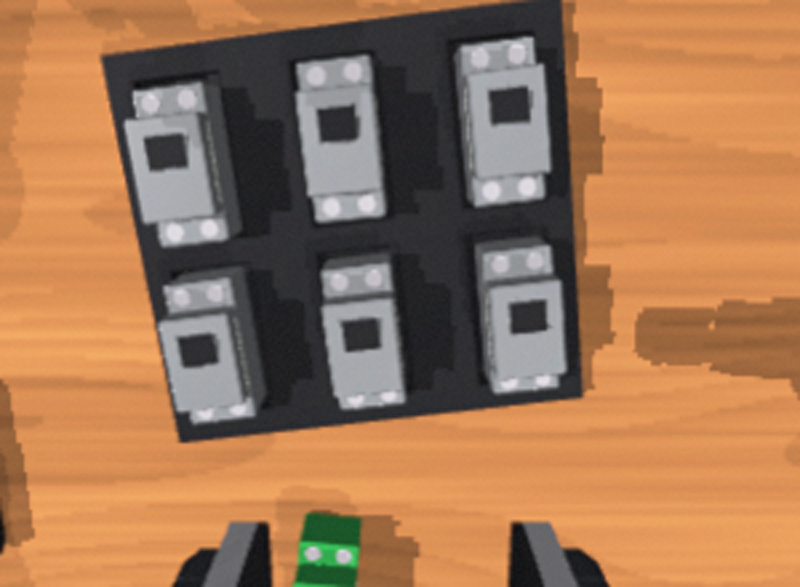

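```bash
cat > enc.py <<'E'
from fit import *
ENC=[box(.16,.22,0,.092),box(.01,.12,.084,.094,-.125,0),box(.045,.01,.084,.094,-.1025,.055),box(.045,.01,.084,.094,-.1025,-.055)]
BAR=[box(.01,.12,-.005,.005),box(.04,.01,-.005,.005,.02,.055),box(.04,.01,-.005,.005,.02,-.055)]
E
python3 - <<'E'
from enc import *
P=json.load(open("poses.json"))
robot.move_to([0.51,0.265,0.27],[180,0,0])
for n,q in(("e1",None),("e2",[.48,.30,.25])):
    if q: robot.line_to(q,[180,0,0],velocity=.25)
    robot.pause(.4); p=pose(); im=vision.grab_frame("wrist"); cv2.imwrite(f"pics/{n}.png",im[:,:,::-1]); P[n]=[x.tolist() for x in p]
    print(p,robot.current_time_s(),recognise("cover_bar","wrist")[:2])
json.dump(P,open("poses.json","w"))
V=[(cam("wrist",P[k]),cv2.imread(f"pics/{k}.png")) for k in("e1","e2")]
ov=[]
for v in (V,V[:1],V[1:]):
    for dz in (True,False):
        r,i,ms=fit(v,ENC,[.573,.281,0,.042],dz=dz); print((r[:3]*1e3).round(1),np.degrees(r[3]).round(2),round(i,3))
        if v is V and not dz:
            for (C,im),m in zip(V,ms):
                o=im.copy();o[...,1][cv2.morphologyEx((sil(C,ENC,r)>.5).astype(np.uint8),cv2.MORPH_GRADIENT,np.ones((2,2)))>0]=255
                o[...,2][cv2.morphologyEx(m.astype(np.uint8),cv2.MORPH_GRADIENT,np.ones((2,2)))>0]=255;ov.append(o)
cv2.imwrite("pics/eo.png",cv2.resize(np.hstack(ov),(800,300),interpolation=cv2.INTER_AREA))
for y in(90,-90):
    for p in([.448,.276,.09],[.55,.276,.266]): print(y,p,robot.inverse_kinematics(p,[180,0,y+2.4]))
E
```

```text
(array([0.51015828, 0.26457112, 0.27004249]), array([ 1.79993734e+02, -5.66538024e-03, -4.48884505e-02])) 26.1417 [{'rect': [224.9, 120.3, 250.2, 228.6], 'p': 0.96}]
(array([0.48059046, 0.2994785 , 0.25018138]), array([-1.79997673e+02, -2.62072344e-02, -7.52679045e-02])) 26.9917 [{'rect': [265.9, 107.1, 274.1, 214.2], 'p': 0.6}]
[573.9 286.6   0.9] 2.71 0.675
[573.6 286.6   0. ] 2.73 0.674
[574.2 286.8   1.7] 2.79 0.511
[573.8 286.4   0. ] 2.87 0.51
[573.8 286.5   0.7] 2.71 0.983
[573.8 286.5   0. ] 2.76 0.983
90 [0.448, 0.276, 0.09] [ -2.08656931  29.72955475 -42.36629188 101.45350878  23.23635257
  57.89037432 -50.92154111]
90 [0.55, 0.276, 0.266] [ -2.02081364  31.05942732 -43.29057589  72.2786198   20.82074006
  84.43547856 -40.63556748]
-90 [0.448, 0.276, 0.09] [  9.36720557  38.11436539 -61.72282465 101.0839919   37.20947512
  64.01034941 117.72409628]
-90 [0.55, 0.276, 0.266] [  6.23476319  37.36165461 -61.79461175  71.93276508  32.34187968
  88.50022977 131.69535939]
```

View pics/eo.png

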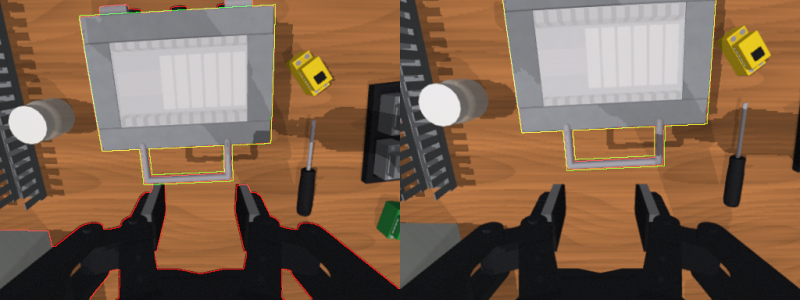

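```bash
python3 - <<'E'
from enc import *
ex,ey,a=.5738,.2865,np.radians(2.75)
u=np.array([np.cos(a),np.sin(a)])
def bar(th): c,s=np.cos(th),np.sin(th); return np.array([*(np.array([ex,ey])+u*(.08-.205*c+.003*s)),.086+.205*s+.003*c])
O=[180,0,92.75]; off=np.array([0,0,-.002])
fingers.gripper_to(.5,40)
b=bar(0)+off; robot.move_to([b[0],b[1],.2],O); robot.pause(.3)
print(robot.line_to(list(b),O,velocity=.15,f_stop=12)); robot.pause(.4); print(robot.current_tool_pos()-b)
fingers.gripper_to(0,40); print("gap",robot.current_finger_gap()*85,robot.current_gripper_force(),robot.current_contact_force()); robot.pause(.2)
d=robot.current_tool_pos()-b; print(d)
for th in np.radians([8,16,24,32,40,48,54,60]):
    robot.line_to(list(bar(th)+off),O,velocity=.12); print(np.degrees(th).round(),np.round(robot.current_contact_force(),1),round(robot.current_finger_gap()*85,1))
robot.pause(.5); print(robot.current_tool_pos()-bar(th)-off,robot.current_contact_force(),robot.current_time_s())
for n in("top","scene","wrist"): cv2.imwrite(f"pics/{n}9.png",vision.grab_frame(n)[:,:,::-1])
json.dump([x.tolist() for x in pose()],open("p9.json","w"))
a=cv2.imread("pics/scene9.png")[70:300,140:440]; cv2.imwrite("pics/s9c.png",cv2.resize(a,(780,598),interpolation=cv2.INTER_CUBIC))
E
```

```text
False
[0.00023133 0.00010262 0.00037892]
gap 8.3537346245845 38.960076570510864 [-1.8912294  -1.08699478  2.69129731]
[-5.68215447e-04 -7.77537570e-05  7.10113946e-05]
8.0 [-3.7  0.6 -1.9] 8.0
16.0 [-3.6  0.2 -1.5] 8.2
24.0 [-6.7 -0.3  0.2] 8.5
32.0 [-7.3 -1.3  0.9] 8.3
40.0 [-10.   -2.7   5.4] 8.0
48.0 [-12.1  -3.7   9.1] 8.3
54.0 [-10.1  -4.5  11.1] 8.5
60.0 [-9.4 -3.3 11.6] 8.3
[-0.00123547  0.00024967  0.00364163] [-9.03218202 -2.96546961 12.04811272] 34.3083
```

View pics/s9c.png

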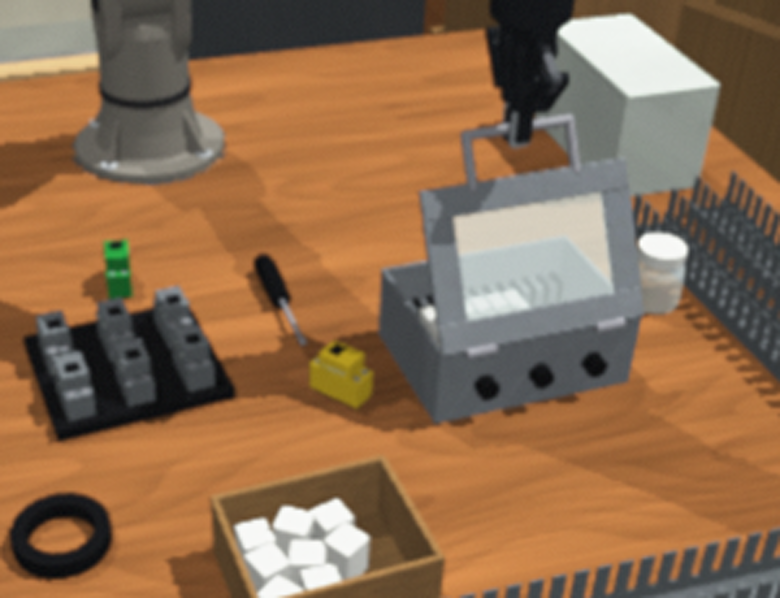

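```bash
python3 - <<'E'
from enc import *
S=cam("scene");ex,ey,a=.5738,.2865,np.radians(2.75)
def W(x,y,z,th): # cover coords from hinge
    c,s=np.cos(th),np.sin(th); X=.08+x*c+z*s; Z=.086-x*s+z*c
    return [ex+X*np.cos(a)-y*np.sin(a),ey+X*np.sin(a)+y*np.cos(a),Z]
loc=[(-.16,-.11,.006),(-.16,.11,.006),(0,-.11,.006),(0,.11,.006),(-.205,-.055,.003),(-.205,.055,.003)]
obs=np.array([(422,190),(628,160),(445,352),(640,318),(466,133),(577,118)])/2.6+[140,70]
f=lambda q:(proj(S,[W(*l,q[0]) for l in loc])+q[1:]-obs).ravel()
r=least_squares(f,[1,0,0],loss="soft_l1");print(np.degrees(r.x[0]),r.x[1:],r.fun.reshape(-1,2).round(1))
im=cv2.imread("pics/scene9.png"); big=cv2.resize(im[70:300,140:440],(780,598),interpolation=cv2.INTER_CUBIC)
for d,col in((57,(0,0,255)),(60,(0,255,0)),(63,(255,0,0))):
    p=((proj(S,[W(*loc[i],np.radians(d)) for i in(2,0,1,3)])+r.x[1:]-[140,70])*2.6).astype(int); cv2.polylines(big,[p],True,col,1)
cv2.imwrite("pics/s9o.png",big[80:400,360:680].repeat(1,0))
C=cam("wrist",json.load(open("p9.json")))
E
```

```text
63.44985128352428 [-0.83762443 -0.03473364] [[-0.2  0.2]
 [ 0.5 -1.3]
 [-1.6  1.7]
 [ 1.1 -0.9]
 [ 1.1  0.4]
 [-1.4  0.1]]
```

View pics/s9o.png

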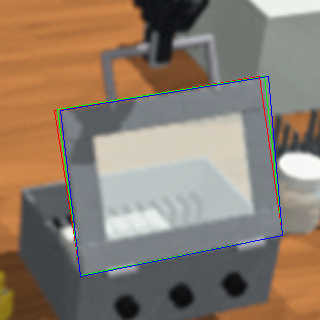

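```bash
python3 - <<'E'
from enc import *
ex,ey,a=.5738,.2865,np.radians(2.75)
def W(x,y,z,th):
    c,s=np.cos(th),np.sin(th); X=.08+x*c+z*s; Z=.086-x*s+z*c
    return [ex+X*np.cos(a)-y*np.sin(a),ey+X*np.sin(a)+y*np.cos(a),Z]
loc=[(0,-.11,.006),(-.16,-.11,.006),(-.16,.11,.006),(0,.11,.006)]
bar=[(-.16,-.055,.003),(-.205,-.055,.003),(-.205,.055,.003),(-.16,.055,.003)]
P9=json.load(open("p9.json"));print(P9)
T=cam("top");C=cam("wrist",P9)
# top camera bias from static closed image: ENC silhouette fit
im0=cv2.imread("pics/top0.png");r,i,_=fit([(T,im0)],ENC,[ex,ey,0,a],dz=False);print("top bias",r[:2]-[ex,ey],np.degrees(r[3]),i)
bias=np.array([r[0]-ex,r[1]-ey,0])
def draw(im,C,x0,y0,w,h,k,b):
    big=cv2.resize(im[y0:y0+h,x0:x0+w],None,fx=k,fy=k,interpolation=cv2.INTER_CUBIC)
    for d,col in((56,(0,0,255)),(60,(0,255,0)),(64,(255,0,0))):
        for L in(loc,bar):
            p=((proj(C,np.array([W(*l,np.radians(d)) for l in L])+b)+.5-[x0,y0])*k).round().astype(int); cv2.polylines(big,[p],L is loc,col,1)
    return big
A=draw(cv2.imread("pics/top9.png"),T,100,110,130,120,5,bias); B=draw(cv2.imread("pics/wrist9.png"),C,0,0,512,384,1,np.zeros(3))
cv2.imwrite("pics/t9.png",A)
B=cv2.resize(B,(800,600)); cv2.imwrite("pics/w9.png",B)
E
```

```text
[[0.5527045632294366, 0.28578679122428324, 0.2666782398054783], [179.98602521346302, -0.0067270061906916645, 92.77246779820044]]
top bias [-0.00097763  0.00283771] 2.757634512253429 0.9671487238120489
```

View pics/t9.png

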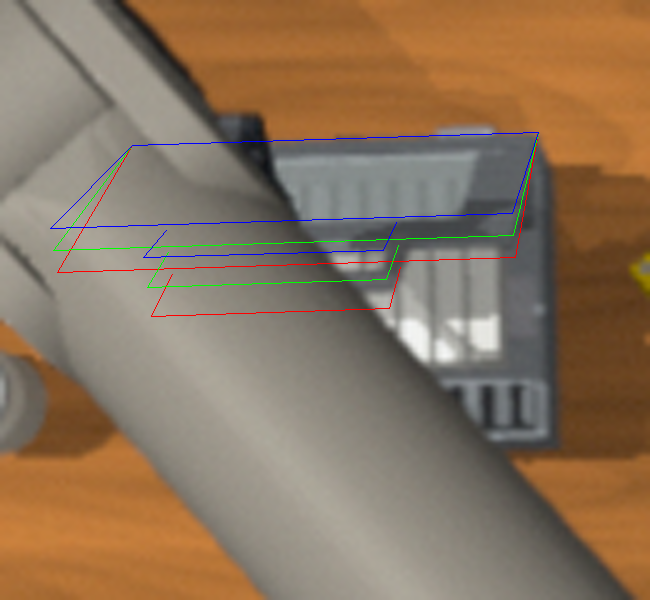

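```bash
python3 - <<'E'
import cv2,numpy as np
t=cv2.imread("pics/top9.png")[145:175,155:210]; A=cv2.resize(t,(550,300),interpolation=cv2.INTER_CUBIC)
A=np.hstack([A,np.zeros((300,250,3),np.uint8)])
b=cv2.imread("pics/w9.png"); B=cv2.resize(b,(400,300),interpolation=cv2.INTER_AREA)
c=cv2.resize(cv2.imread("pics/wrist9.png"),(400,300),interpolation=cv2.INTER_AREA)
cv2.imwrite("pics/fin.png",np.vstack([A,np.hstack([B,c])]))
E
```

```text
(no output)
```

View pics/fin.png

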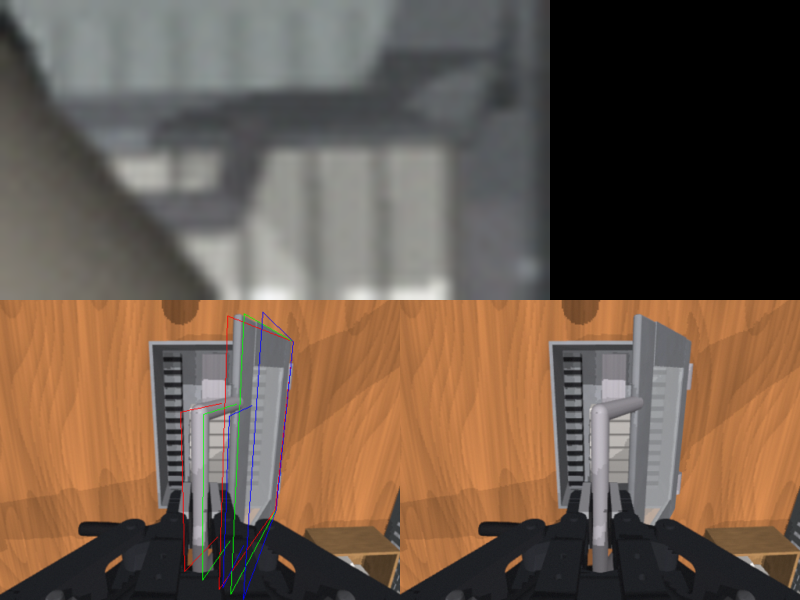

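```bash
python3 - <<'E'
from h import *
print(robot.current_tool_pos(),robot.current_finger_gap(),robot.current_contact_force()); print(workorder.close_job())
E
```

```text
[0.55270456 0.28578679 0.26667824] 0.10035976270456108 [-9.03611759 -2.8435295  11.99641311]
the job is handed in; nothing more can be done
None
```

I handed in the job at about 34 s: both loose relays are down in their pockets, with relay_1 about 2 mm off-centre in pocket_b, and the gripper is holding the cover at about 60° by the wrist and top cameras.

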